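# Close the carton layer, then free the sagging bolt and hold the cage gate ajar

### The job

Put the last carton into the empty corner of the load board so that the four cartons make a closed pinwheel layer, and let go of it. Then take the knob of the barrel bolt on the stock cage, lift the sagging bolt over the bent-up lip of its keeper while you draw it back clear, and pull the sprung gate open about a hand's width (9 cm at its free edge). Finish still holding the gate ajar there by the bolt's knob, so that I can elbow it wide and carry the board in; leave the tools and bottles lying about where they are.

Things in the scene. Friction and masses are not known exactly. Their poses are not given: they have to be found in the camera images.
- board: square plywood load board on three battens, 150 x 150 x 20 mm, loose on the bench (0.7 kg). Origin at the centre of its underside, z up, x and y along its edges. Pinwheel places on its top (z = 20 mm), carton centres in its frame, mm: a (-25.5, -46.5) long side along x; b (46.5, -25.5) along y; d (-46.5, 25.5) along y; the empty one (25.5, 46.5) along x
- empty_place (a point): centre of the empty place on the board's top: the last carton's underside centre belongs here, its long side along this frame's x. Neighbours stand 5 mm off its -y side (the +x half of it) and its -x end. The middle of the board stays open as a 47 mm square shaft: a finger on the inner (-y) side has room there, beside the half of the carton towards -x, best 22 mm from its centre
- carton_last: the loose carton still to be packed: plain taped cardboard, 88 x 46 x 44 mm (x, y, z), about 0.1 kg, lying on the bench. Origin at the centre of its underside, x along its long side, z up; either way round is the same. It may be gripped across its 46 mm width anywhere along its length
- carton_a: a carton of the same size already packed on the board; origin and axes as carton_last
- carton_b: a carton of the same size already packed on the board; origin and axes as carton_last
- carton_d: a carton of the same size already packed on the board; origin and axes as carton_last
- cage: grey wire-mesh stock cage fixed on the bench, 244 mm wide (y), 190 deep (x), 165 high, origin at the centre of its underside; its front (-x side) is closed by a mesh gate, 190 mm wide, top at 165 mm, hinged at its +y edge. The keeper, an open-topped box with a bent-up lip on its gate side, sits on the front of the post at the -y end, top at 164 mm
- gate_hinge (a point): point at bench height on the upright hinge axis of the gate, at the gate's +y edge; in the cage's frame at (-99, 102.5, 0) mm. Axes as the cage's
- gate (a joint): angle of the gate, rad: 0 shut, grows as its free (-y) edge comes out towards the robot (the cage's -x side), up to 1.6. A spring closer pulls it shut with about 0.18 N m when shut, 0.33 N m at 0.45 rad: it falls shut when let go. The free edge is 191 mm from the hinge axis; 9 cm of opening is about 0.47 rad
- bolt (a joint): how far the barrel bolt is drawn, m: 0 to 0.004 shot home (its head then meets the keeper's lip unless lifted), 0.036 fully drawn. Drawing moves it and its knob along the gate towards the hinge (the cage's +y when the gate is shut). From 0.024 on its head is clear of the keeper and the gate can swing. It stays where it is left; friction about 1 N
- bolt_lift (a joint): how far the bolt is raised in its worn, oblong guides, m: 0 sagged down (it drops by its own weight, about 2 N), 0.016 top of the guides. The head clears the lip from 0.008 on; 0.012 is a good height
- bolt_knob: upright knurled knob of the bolt, dark steel, 14 mm in diameter, 42 mm tall, standing by a stem on the 8 mm rod in front of the gate; from 166 to 208 mm above the bench when the bolt is down. Origin on the rod's axis (140 mm above the bench), z up along the knob. Guides (top 163 mm) and gate (top 165 mm) lie lower, so pinch it from above in any direction
- knob (a point): middle of the knob, where to pinch it: on its axis, 49 mm above the rod's axis (189 mm above the bench when the bolt is down); moves with the bolt and the gate
- pliers: bystander: red-handled pliers, 139 mm long, lying on the bench
- plug_gauge: bystander: plug gauge with black knurled middle, 86 mm long, lying on the bench
- oil_bottle: bystander: small white bottle with red spout, 124 mm tall, standing
- glue_bottle: bystander: small white bottle with yellow spout, 102 mm tall, standing

How it is judged:
By the outcome, as a careful person would: the job done as asked, in the order asked, and still so for the second after the job is handed in, while the arm keeps its last pose, push and grip.
It also fails if it takes over 45 s, if anything falls off the work surface, if the arm or the gripper's body presses on something with over 40 N, if the wrist force passes 120 N, or if a joint passes its speed limit or range.

### The arm

A 6-joint arm with a two-finger parallel gripper is mounted at the origin on a cart in front of the work surface, level with it; the furniture and walls round the work are solid. World frame = base frame: x ahead of the robot, y to its left, z up, the work surface at z = 0. Lengths are in m, angles in rad, forces in N, time in s.
With the tool pointing down it reaches from about 0.3 to 0.775 m from the base axis. Payload 14.6 kg.
Tool frame: the origin (TCP) lies on the centre line of the jaws, within the pads' length; the fingertips stand 14 mm ahead of it and the grasp point (between the pads) lies 5 mm behind it; x points along the fingers, y is the direction in which the jaws open and shut, and the axes are right-handed (so a half turn about x gives the same grasp; the last joint's range is limited). The gripper opens to 94 mm and grips with 3 to 60 N. Pads are 16 mm wide; open, the fingers measure 119 mm over their backs; the gripper's body (75 mm by 177 mm) begins 78 mm behind the grasp point.
Start: joints at [-1.299, 0.3, 1.521, -0, 1.321, -0.067], TCP at [0.183, -0.519, 0.219] pointing down, gripper open.
Joint ranges: [-3.03, 3.03], [-0.79, 2.21], [0.23, 2.52], [-1.04, 4.18], [0, 3.07], [-2.55, 2.55]. Speed limits (rad/s): [2.22, 2.22, 2.57, 3.14, 3.14, 3.14].

### API

Orientations are given as [roll, pitch, yaw] about the fixed x, y, z axes, in that order (R = Rz(yaw) Ry(pitch) Rx(roll)).
In Python, from station import * gives the robot as it stands. The module is installed in compiled form; this text tells all that it offers.
- The arm moves only by the shell command python3 -m handwheel 'ROWS' [FORCE]. ROWS is JSON, a list of rows, each a list of 3 entries, a list of its own where there are three numbers: the shift along the tool's x, y, z in mm, then the turn about the tool's x in rad, then the gripper command: -1 is fully open, 1 is shut, values between are in proportion. In form: [[[dx, dy, dz], spin, gripper], ...]. A call has exactly 5 rows; each row is the pose to reach, as a shift and turn from the pose measured when the call began, along the tool's axes at that moment; what a row does not reach only later rows make up. A row lasts 1/10 s, in which the tool goes at most 50 mm and 8.59 degrees, less where a joint would pass 70% of its speed; a pose out of reach is approached as far as the arm can. A call with a gripper value outside its range is refused whole. The fingers move at their own pace and stop on an object; FORCE is the grip in N (left out, the last holds). Time passes only in rows, so rows that repeat a pose let the fingers close, or fill a call up. It gives the time, the measured TCP pose, the force and the opening at its end, in the units of the state.
- get_obs(): the state, without advancing time (a new reading comes with each control period).
- camera(name): name is "scene" or "top" or "wrist"; returns (picture, depth): 384x512x3 uint8, blue, green, red; 384x512 float32, m along the optical axis (not along the pixel's ray), 0 where there is no reading.
- camera_info(name): a dict with "fx", "fy", "cx", "cy" (pixels), "extrinsics" (4x4, takes a point from camera to world coordinates). Camera axes: x right, y down, z forward; pixel columns grow to the right and rows downward; lengths in m; the calibration is good to about 2 mm. A picture is of the moment at which its call begins: read the wrist's pose just before it. camera_info takes no time and is no camera call; for the wrist camera it gives the pose at the moment of the call.
- hand_in(): hands the job in, once; it reports no verdict.
The state is a dict: "time_s": time; "qpos": joint angles; "joint_vel": joint speeds; "tau": joint torques, N m; "ee_pos": TCP position; "eef_rot": TCP orientation; "force": force on the tool from outside, world axes, zero at the start; "moment": the same for the moment, N m; "grip_width": finger opening in m.
Only numpy, scipy, OpenCV 4.12 (cv2) and the standard library are available. Lean on these libraries where they do the work, as an engineer would, in place of code of your own. Each camera call takes 0.05 s, during which the arm holds its last target. There are 200 camera calls.

## Working session

There is one attempt and no reset: what is moved stays moved. The work goes in short steps, Python scripts to look and compute and a shell command to move; the robot and the scene stay as the last step left them, time stands still between calls to the robot, and variables do not carry over. Pictures are saved under pics/ and viewed, about 8 in all and at most 12, crops included, and the job is handed in when it is done.

```bash
mkdir -p pics; cat > h.py <<'E'
from station import *
import numpy as np, cv2
def snap(n,f):
    i=camera_info(n); p,d=camera(n); cv2.imwrite(f'pics/{f}.png',p); np.savez(f'pics/{f}.npz',p=p,d=d,E=i['extrinsics'],k=[i['fx'],i['fy'],i['cx'],i['cy']]); return p,d
def load(f):
    return np.load(f'pics/{f}.npz')
def ray(D,u,v,z):
    fx,fy,cx,cy=D['k'];E=D['E'];r=E[:3,:3]@np.array([(u-cx)/fx,(v-cy)/fy,1]);o=E[:3,3];return o+r*(z-o[2])/r[2]
def cloud(D):
    fx,fy,cx,cy=D['k'];d=D['d'];v,u=np.mgrid[:d.shape[0],:d.shape[1]]
    P=np.stack([(u-cx)/fx*d,(v-cy)/fy*d,d],-1)@D['E'][:3,:3].T+D['E'][:3,3]; P[d==0]=np.nan; return P
E
python3 - <<'E'
from h import *
for n in('top','scene'): snap(n,n+'0')
a=cv2.imread('pics/top0.png');b=cv2.imread('pics/scene0.png')
o=get_obs();print(o)
print(camera_info('top'))
E
```

```text
{'time_s': 0.1, 'qpos': array([-1.29861960e+00,  3.00418010e-01,  1.52152902e+00,  4.60694650e-06,
        1.32069403e+00, -6.66008435e-02]), 'joint_vel': array([-1.88621336e-03,  6.95540964e-04, -1.67141791e-03,  5.50384341e-04,
        7.06158654e-05,  2.03996590e-03]), 'tau': array([ 1.47387691e-03, -5.32644582e+01, -3.53285086e+01,  7.09062768e-02,
        2.34920578e-02, -9.23024822e-05]), 'ee_pos': array([ 0.18272142, -0.51852333,  0.21893747]), 'eef_rot': array([-1.64165353,  1.56974791,  1.83871555]), 'force': array([-0.37772652, -0.18659017, -0.63232869]), 'moment': array([ 0.00459218,  0.04566775, -0.0572707 ]), 'grip_width': 0.09373466567523843}
{'fx': 491.2877275441124, 'fy': 491.2877275441124, 'cx': 256.1531918184431, 'cy': 195.7576742358285, 'extrinsics': array([[-0.00494908, -0.9958071 ,  0.09134404,  0.44840951],
       [-0.99990341,  0.00611434,  0.01248134, -0.03528952],
       [-0.01298752, -0.09127344, -0.99574117,  1.2817087 ],
       [ 0.        ,  0.        ,  0.        ,  1.        ]])}
```

View pics/top0.png

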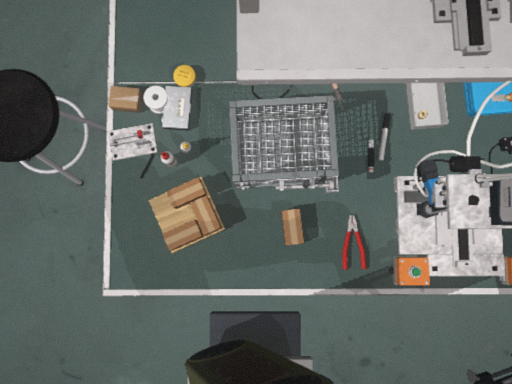

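View pics/scene0.png

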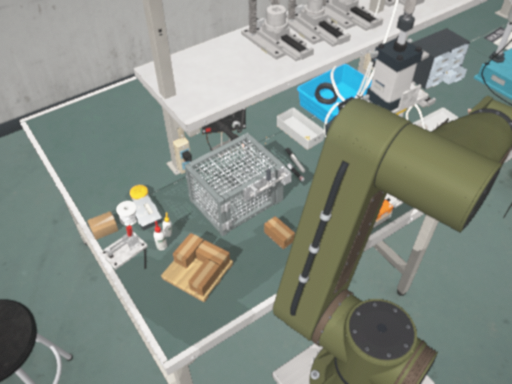

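The top view shows the board near (187,215), the loose carton near (292,227), the cage near (285,140) with its gate along row 185, and a bolt near (280-335,185). I'll measure these next.

```bash
python3 - <<'E'
from h import *
D=load('top0');p=D['p'];P=cloud(D)
c=cv2.resize(p[165:260,140:350],None,fx=3.8,fy=3.8,interpolation=cv2.INTER_CUBIC);cv2.imwrite('pics/crop1.png',c)
hsv=cv2.cvtColor(p,cv2.COLOR_BGR2HSV)
m=((hsv[...,0]>5)&(hsv[...,0]<25)&(hsv[...,1]>60)&(hsv[...,2]>80)).astype(np.uint8)
Z=P[...,2]
for name,(u0,u1,v0,v1) in dict(carton=(270,315,200,255),board=(140,235,170,260)).items():
    for zl,zh in ((.012,.03),(.035,.075)):
        k=np.zeros_like(m);k[v0:v1,u0:u1]=1
        k=k*m*((Z>zl)&(Z<zh))
        q=P[k>0]
        if len(q)<20: continue
        n,l,s,cen=cv2.connectedComponentsWithStats(k.astype(np.uint8))
        print(name,zl,len(q),'z',np.median(q[:,2]),cv2.minAreaRect(q[:,:2].astype(np.float32)*1000),[(s[i,4],cv2.minAreaRect(P[l==i][:,:2].astype(np.float32)*1000)) for i in range(1,n) if s[i,4]>60])
# cage: points above .13
k=np.zeros_like(m);k[90:200,215:350]=1
q=P[(k>0)&(Z>.155)&(Z<.18)];print('cage',cv2.minAreaRect(q[:,:2].astype(np.float32)*1000),len(q))
kk=(k>0)&(Z>.18)&(Z<.22);v,u=np.nonzero(kk);print('knob',[(a,b,P[b,a].round(3)) for a,b in zip(u,v)][:25])
E
```

```text
carton 0.035 636 z 0.04321332892666807 ((484.24346923828125, -110.98277282714844), (88.03895568847656, 45.34834671020508), 6.563113689422607) [(np.int32(636), ((484.24346923828125, -110.98277282714844), (88.03895568847656, 45.34834671020508), 6.563113689422607))]
board 0.012 1285 z 0.018946536103738865 ((518.2847290039062, 160.3516845703125), (150.1326904296875, 150.01254272460938), 24.303651809692383) [(np.int32(283), ((500.5333557128906, 114.11923217773438), (108.27828979492188, 206.2824249267578), 69.50586700439453)), (np.int32(993), ((530.66650390625, 196.57577514648438), (96.76686096191406, 99.47999572753906), 20.297876358032227))]
board 0.035 2057 z 0.06282376785190635 ((518.2639770507812, 160.3175506591797), (139.377685546875, 139.76654052734375), 24.075481414794922) [(np.int32(2057), ((518.2639770507812, 160.3175506591797), (139.377685546875, 139.76654052734375), 24.075481414794922))]
cage ((669.006103515625, -85.62916564941406), (225.57388305664062, 244.0676727294922), 2.7030699253082275) 3954
knob [(np.int64(305), np.int64(180), array([ 0.581, -0.13 ,  0.205])), (np.int64(3
[... 848 characters left out ...]
, np.int64(182), array([ 0.576, -0.136,  0.211])), (np.int64(309), np.int64(182), array([ 0.577, -0.138,  0.207])), (np.int64(303), np.int64(183), array([ 0.577, -0.127,  0.186])), (np.int64(304), np.int64(183), array([ 0.575, -0.128,  0.203])), (np.int64(305), np.int64(183), array([ 0.575, -0.13 ,  0.201])), (np.int64(306), np.int64(183), array([ 0.575, -0.132,  0.207])), (np.int64(307), np.int64(183), array([ 0.575, -0.134,  0.203])), (np.int64(308), np.int64(183), array([ 0.574, -0.136,  0.208])), (np.int64(309), np.int64(183), array([ 0.574, -0.138,  0.209])), (np.int64(303), np.int64(184), array([ 0.575, -0.127,  0.183])), (np.int64(304), np.int64(184), array([ 0.573, -0.128,  0.199]))]
```

View pics/crop1.png

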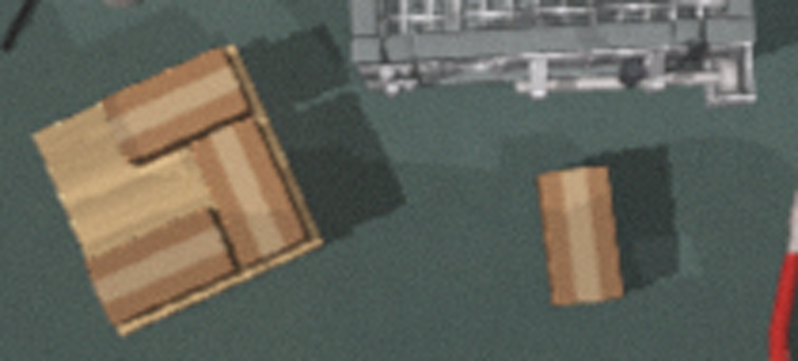

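The crop shows three cartons on the board with the empty place along its left edge, near (75,190). The loose carton is at (580,235), the knob at (632,70) and the keeper at (733,80). I'll work out the moves from these.

```bash
cat >> h.py <<'E'
from scipy.spatial.transform import Rotation as Ro
def pose():
    o=get_obs();return np.array(o['ee_pos']),Ro.from_euler('xyz',o['eef_rot']).as_matrix(),o
def to(x,y,z,yaw):
    "TCP target (m), jaw axis yaw deg (mod 180), tool down; prints shift mm, spin rad"
    p,R,o=pose();t=np.array([x,y,z])
    j=np.degrees(np.arctan2(R[1,1],R[0,1]));d=(yaw-j+90)%180-90
    print('at',p.round(4),'jaw',j.round(2),'down',R[:,0].round(4),'shift',(R.T@(t-p)*1000).round(1),'spin',round(-np.radians(d),3),'q6',o['qpos'][5].round(2),'F',o['force'].round(1),'w',round(o['grip_width'],4),'t',o['time_s'])
E
python3 - <<'E'
from h import *
to(.4624,-.1135,.20,96.6)
D=load('top0');P=cloud(D);p=D['p']
for u,v in ((168,158),(186,147),(147,165)):print(P[v,u].round(3))
Z=P[...,2]
# cage outline edges: back and sides using points z>.158,<.17
k=np.zeros(Z.shape,bool);k[90:200,215:350]=1
q=P[k&(Z>.157)&(Z<.17)]
yb=np.arange(-.19,.02,.01);
B=np.array([(y,q[abs(q[:,1]-y)<.005][:,0].max()) for y in yb]);print('back',np.polyfit(*B.T,1))
xb=np.arange(.60,.74,.01)
L=np.array([(x,q[abs(q[:,0]-x)<.005][:,1].max()) for x in xb]);S=np.array([(x,q[abs(q[:,0]-x)<.005][:,1].min()) for x in xb])
print(np.polyfit(*L.T,1),np.polyfit(*S.T,1))
kk=P[k&(Z>.2)&(Z<.215)];print('knob',kk.mean(0),cv2.minAreaRect(kk[:,:2].astype(np.float32)*1000))
E
```

```text
at [ 0.1827 -0.5185  0.2189] jaw -70.59 down [-3.e-04  1.e-03 -1.e+00] shift [  19.3 -289.  -398.4] spin 0.224 q6 -0.07 F [-0.4 -0.2 -0.6] w 0.0937 t 0.1
[0.655 0.199 0.074]
[0.682 0.154 0.075]
[0.649 0.269 0.001]
back [-0.04965445  0.77578654]
[0.04843987 0.00298636] [ 0.04333227 -0.23593663]
knob [ 0.57569388 -0.13314249  0.20615533] ((575.81787109375, -132.84628295898438), (10.927084922790527, 11.187446594238281), 87.44192504882812)
```

```bash
python3 -m handwheel '[[[2,-26,-36],0.03,-1],[[4,-55,-76],0.07,-1],[[8,-85,-117],0.1,-1],[[10,-114,-157],0.14,-1],[[10,-144,-199],0.18,-1]]' 25; python3 -c "
from h import *
to(.4624,-.1135,.15,96.6)"
```

```text
time_s: 0.6
ee_pos: [0.3219, -0.3163, 0.2087]
eef_rot: [-1.302, 1.569, 1.996]
force: [1.3, -0.6, 0.4]
grip_width: 0.0938
at [ 0.3219 -0.3163  0.2087] jaw -81.02 down [-7.0e-04  1.5e-03 -1.0e+00] shift [  58.9 -178.3 -170.5] spin 0.042 q6 0.56 F [ 1.3 -0.6  0.4] w 0.0938 t 0.6
```

```bash
python3 -m handwheel '[[[8,-34,-33],0.01,-1],[[20,-69,-66],0.02,-1],[[33,-104,-99],0.03,-1],[[46,-139,-133],0.04,-1],[[59,-178,-170],0.042,-1]]'; python3 -m handwheel '[[[0,0,0],0,-1],[[0,0,0],0,-1],[[0,0,0],0,-1],[[0,0,0],0,-1],[[0,0,0],0,-1]]'; python3 -c "
from h import *
snap('wrist','w1')
to(.4624,-.1135,.024,96.6)"
```

```text
time_s: 1.1
ee_pos: [0.4595, -0.1166, 0.1507]
eef_rot: [-1.18, 1.569, 2.076]
force: [0.8, -1.1, -0.2]
grip_width: 0.0938
time_s: 1.6
ee_pos: [0.4592, -0.1175, 0.151]
eef_rot: [-1.443, 1.569, 1.812]
force: [0.2, -0.7, 0.3]
grip_width: 0.0942
at [ 0.4592 -0.1174  0.151 ] jaw -83.53 down [-4.0e-04  1.3e-03 -1.0e+00] shift [127.   -3.3  -3.6] spin -0.002 q6 1.13 F [-0.5 -0.3 -0.8] w 0.094 t 1.65
```

View pics/w1.png

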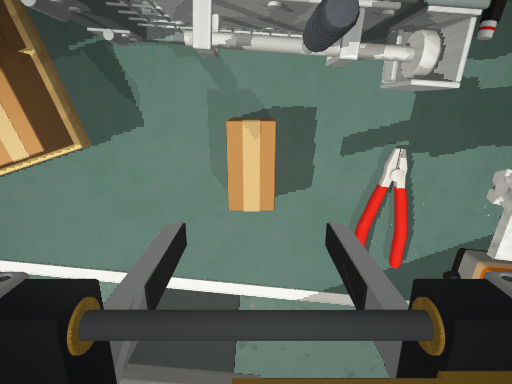

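The wrist view shows the carton squarely aligned at (250,165), ahead of the open fingers. Descending to grip it.

```bash
python3 -m handwheel '[[[25,-3,-4],0,-1],[[60,-3,-4],0,-1],[[95,-3,-4],0,-1],[[118,-3,-4],0,-1],[[127,-3,-4],0,-1]]' 25;python3 -m handwheel '[[[0,0,0],0,-1],[[0,0,0],0,0.2],[[0,0,0],0,1],[[0,0,0],0,1],[[0,0,0],0,1]]' 25;python3 -m handwheel '[[[0,0,0],0,1],[[0,0,0],0,1],[[-10,0,0],0,1],[[-40,0,0],0,1],[[-90,0,0],0,1]]' 25; python3 -c "
from h import *
a=np.radians(24.2);c,s=np.cos(a),np.sin(a)
print(522.5-22*c,213.2-22*s)
to(.5024,.2042,.15,114.2)"
```

```text
time_s: 2.15
ee_pos: [0.4617, -0.1139, 0.0222]
eef_rot: [-0.734, 1.567, 2.52]
force: [0.7, 0.4, -0.3]
grip_width: 0.094
time_s: 2.65
ee_pos: [0.462, -0.114, 0.0228]
eef_rot: [-0.867, 1.568, 2.387]
force: [0.2, -0.2, 0.0]
grip_width: 0.0658
time_s: 3.15
ee_pos: [0.4608, -0.1137, 0.1124]
eef_rot: [-0.577, 1.563, 2.677]
force: [0.5, 0.0, 0.1]
grip_width: 0.0458
502.43335744421 204.18169325548538
at [ 0.4608 -0.1137  0.1124] jaw -83.58 down [-0.0068  0.0034 -1.    ] shift [ -36.8 -311.4  -76.7] spin -0.31 q6 1.14 F [0.5 0.  0.1] w 0.0458 t 3.15
```

```bash
python3 -m handwheel '[[[-20,-24,-6],-0.02,1],[[-35,-60,-15],-0.05,1],[[-37,-100,-24],-0.1,1],[[-37,-140,-34],-0.14,1],[[-37,-180,-44],-0.18,1]]' 25;python3 -c "
from h import *
to(.5024,.2042,.15,114.2)"
```

```text
time_s: 3.65
ee_pos: [0.4845, 0.0716, 0.1509]
eef_rot: [-0.825, 1.564, 2.61]
force: [0.7, 0.1, -1.0]
grip_width: 0.0459
at [0.4845 0.0716 0.1509] jaw -73.18 down [-0.0059  0.0035 -1.    ] shift [   1.2 -121.8  -55.5] spin -0.129 q6 1.35 F [ 0.7  0.1 -1. ] w 0.0459 t 3.65
```

```bash
python3 -m handwheel '[[[1,-35,-16],-0.05,1],[[1,-70,-32],-0.09,1],[[1,-100,-46],-0.12,1],[[1,-122,-55],-0.129,1],[[1,-122,-55],-0.129,1]]' 25;python3 -m handwheel '[[[0,0,0],0,1],[[0,0,0],0,1],[[0,0,0],0,1],[[0,0,0],0,1],[[0,0,0],0,1]]'; python3 -c "
from h import *
snap('wrist','w2');snap('top','top1')
to(.5024,.2042,.15,114.2)
c=cv2.resize(cv2.imread('pics/top1.png')[160:270,130:250],None,fx=4,fy=4,interpolation=cv2.INTER_CUBIC)
w=cv2.imread('pics/w2.png');o=np.zeros((440,480+512,3),np.uint8);o[:,:480]=c;o[:384,480:]=w
cv2.imwrite('pics/v4.png',cv2.resize(o,(790,350)))"
```

```text
time_s: 4.15
ee_pos: [0.5016, 0.2065, 0.1506]
eef_rot: [-0.996, 1.564, 2.571]
force: [0.1, -0.3, -1.3]
grip_width: 0.0457
time_s: 4.65
ee_pos: [0.5017, 0.2061, 0.1507]
eef_rot: [-1.014, 1.564, 2.552]
force: [-0.0, 0.4, -0.3]
grip_width: 0.0457
at [0.5017 0.2063 0.1507] jaw -65.64 down [-0.0058  0.0038 -1.    ] shift [0.7 2.2 0.2] spin 0.003 q6 1.46 F [ 0.1  0.4 -0.9] w 0.046 t 4.75
```

View pics/v4.png

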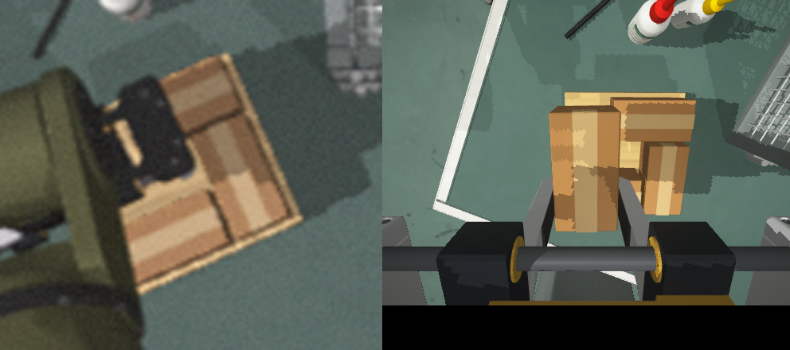

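The left half (top camera) shows the gripper over the board's left edge. The right half (wrist) shows the held carton at about (585,170), with b at (655,120) and d at (665,180). Next I'll measure the held carton and its neighbours from wrist depth.

```bash
python3 - <<'E'
from h import *
D=load('w2');P=cloud(D);p=D['p'];Z=P[...,2]
hsv=cv2.cvtColor(p,cv2.COLOR_BGR2HSV)
m=((hsv[...,0]>5)&(hsv[...,0]<28)&(hsv[...,1]>50)&(hsv[...,2]>60));m[300:]=0
h,e=np.histogram(Z[m&np.isfinite(Z)],bins=np.arange(0,.22,.005));print([(round(a,3),int(b)) for a,b in zip(e,h) if b>50])
q=P[m&(Z>.13)]; q=q[q[:,2]>np.percentile(q[:,2],70)-.006]
A=np.c_[q[:,:2],np.ones(len(q))];c=np.linalg.lstsq(A,q[:,2],rcond=None)[0];print('top z',np.median(q[:,2]),'slope',c[:2],cv2.minAreaRect(q[:,:2].astype(np.float32)*1000))
k=(m&(Z>.056)&(Z<.07)).astype(np.uint8);n,l,s,_=cv2.connectedComponentsWithStats(k)
for i in range(1,n):
    if s[i,4]>150:q=P[l==i];print('nb',s[i],np.median(q[:,2]),cv2.minAreaRect(q[:,:2].astype(np.float32)*1000))
k=m&(Z>.012)&(Z<.028);q=P[k];print('bd',np.median(q[:,2]),cv2.minAreaRect(q[:,:2].astype(np.float32)*1000))
E
```

```text
[(np.float64(0.015), 1945), (np.float64(0.02), 540), (np.float64(0.025), 99), (np.float64(0.03), 138), (np.float64(0.035), 161), (np.float64(0.04), 170), (np.float64(0.045), 287), (np.float64(0.05), 249), (np.float64(0.055), 283), (np.float64(0.06), 9370), (np.float64(0.065), 224), (np.float64(0.07), 146), (np.float64(0.075), 102), (np.float64(0.13), 60), (np.float64(0.135), 65), (np.float64(0.14), 75), (np.float64(0.145), 76), (np.float64(0.15), 68), (np.float64(0.155), 95), (np.float64(0.16), 107), (np.float64(0.165), 12516), (np.float64(0.17), 180)]
top z 0.16863474975005419 slope [-0.00190232 -0.00144065] ((525.250732421875, 209.55984497070312), (89.22244262695312, 58.81913375854492), 25.662843704223633)
nb [ 290  125  104   53 4971] 0.06349582984237206 ((571.9824829101562, 156.51934814453125), (45.805023193359375, 88.50779724121094), 24.421722412109375)
nb [ 327  181   59   90 4452] 0.06353521954944549 ((514.4124755859375, 108.30046081542969), (89.0743179321289, 46.43918228149414), 24.052888870239258)
nb [304 223  22  32 273] 0.0632562957487704 ((494.2293701171875, 133.62442016601562), (34.623756408691406, 15.4107084274292), 58.41514205932617)
bd 0.01938297260717803 ((537.9305419921875, 169.62423706054688), (107.90887451171875, 149.27090454101562), 24.041784286499023)
```

```bash
python3 - <<'E'
from h import *
D=load('w2');P=cloud(D);p=D['p'];Z=P[...,2]
hsv=cv2.cvtColor(p,cv2.COLOR_BGR2HSV)
m=((hsv[...,0]>5)&(hsv[...,0]<28)&(hsv[...,1]>50)&(hsv[...,2]>60)&(Z>.164)&(Z<.173)).astype(np.uint8)
m=cv2.morphologyEx(m,cv2.MORPH_OPEN,np.ones((15,15)));q=P[m>0]
for a in (23.5,24,24.5,25,25.5):
    r=np.radians(a);u=q[:,:2]@[np.cos(r),np.sin(r)];v=q[:,:2]@[-np.sin(r),np.cos(r)]
    print(a,[np.percentile(x,t).round(4) for x in(u,v) for t in(.3,99.7)])
print(cv2.minAreaRect(q[:,:2].astype(np.float32)*1000))
to(.5024,.2042,.05,114.2)
E
```

```text
23.5 [np.float64(0.5217), np.float64(0.609), np.float64(-0.0346), np.float64(0.0115)]
24 [np.float64(0.5217), np.float64(0.6088), np.float64(-0.0393), np.float64(0.0064)]
24.5 [np.float64(0.5215), np.float64(0.6086), np.float64(-0.044), np.float64(0.0014)]
25 [np.float64(0.5213), np.float64(0.6083), np.float64(-0.0488), np.float64(-0.0036)]
25.5 [np.float64(0.5211), np.float64(0.608), np.float64(-0.0537), np.float64(-0.0085)]
((522.7599487304688, 214.81634521484375), (88.81497192382812, 46.177799224853516), 24.98872947692871)
at [0.5017 0.2063 0.1507] jaw -65.64 down [-0.0058  0.0038 -1.    ] shift [100.7   2.8  -0.2] spin 0.003 q6 1.46 F [ 0.1  0.4 -0.9] w 0.046 t 4.75
```

```bash
python3 -m handwheel '[[[20,1.5,0],0.005,1],[[50,1.5,0],0.005,1],[[80,1.5,0],0.005,1],[[92,1.5,0],0.005,1],[[98,1.5,0],0.005,1]]' 25; python3 -m handwheel '[[[1,0,0],0,1],[[2,0,0],0,1],[[3,0,0],0,1],[[4,0,0],0,1],[[5,0,0],0,1]]'
```

```text
time_s: 5.25
ee_pos: [0.5015, 0.2052, 0.0519]
eef_rot: [-0.865, 1.563, 2.697]
force: [0.5, 0.6, -0.2]
grip_width: 0.0459
time_s: 5.75
ee_pos: [0.5016, 0.2053, 0.0473]
eef_rot: [-0.93, 1.563, 2.631]
force: [-0.4, 0.6, -1.5]
grip_width: 0.0458
```

```bash
python3 -m handwheel '[[[0.5,0,0],0,1],[[1,0,0],0,1],[[1.5,0,0],0,1],[[2,0,0],0,1],[[2,0,0],0,1]]'
```

```text
time_s: 6.25
ee_pos: [0.5016, 0.2053, 0.0456]
eef_rot: [-0.94, 1.564, 2.621]
force: [-2.3, -1.5, 3.7]
grip_width: 0.0458
```

It touches the board with about 4 N. I'll release, back off straight up, and check.

```bash
python3 -m handwheel '[[[0,0,0],0,0],[[0,0,0],0,-0.2],[[0,0,0],0,-0.45],[[0,0,0],0,-0.45],[[0,0,0],0,-0.45]]'; python3 -m handwheel '[[[-10,0,0],0,-0.45],[[-40,0,0],0,-0.45],[[-80,0,0],0,-0.45],[[-130,0,0],0,-0.45],[[-180,0,0],0,-0.45]]'; python3 - <<'E'
from h import *
snap('wrist','w3');D=load('w3');P=cloud(D);p=D['p'];Z=P[...,2]
hsv=cv2.cvtColor(p,cv2.COLOR_BGR2HSV)
m=((hsv[...,0]>5)&(hsv[...,0]<28)&(hsv[...,1]>50)&(hsv[...,2]>60)&(Z>.058)&(Z<.07)).astype(np.uint8)
m=cv2.morphologyEx(m,cv2.MORPH_OPEN,np.ones((5,5)));n,l,s,_=cv2.connectedComponentsWithStats(m)
for i in range(1,n):
    if s[i,4]>300:q=P[l==i];print('nb',s[i],np.median(q[:,2]),cv2.minAreaRect(q[:,:2].astype(np.float32)*1000))
to(.5757,-.1331,.26,92.7)
E
```

```text
time_s: 6.75
ee_pos: [0.5017, 0.2053, 0.0455]
eef_rot: [-0.94, 1.564, 2.622]
force: [0.8, 0.4, -0.5]
grip_width: 0.068
time_s: 7.25
ee_pos: [0.5023, 0.2045, 0.2282]
eef_rot: [-0.947, 1.564, 2.615]
force: [0.5, -0.1, 0.1]
grip_width: 0.0681
nb [ 234  120   42   76 3034] 0.06347740226964976 ((522.6573486328125, 214.0035400390625), (87.5220718383789, 46.062259674072266), 24.903518676757812)
nb [ 280  120   81   41 3218] 0.06345950121056107 ((571.4727783203125, 156.53509521484375), (44.89426040649414, 88.67088317871094), 24.054391860961914)
nb [ 313  164   43   71 2514] 0.06357615130545721 ((514.7101440429688, 108.4508056640625), (87.85721588134766, 46.03602600097656), 24.121845245361328)
nb [ 237  199   73   36 2557] 0.06350713330457819 ((466.1989440917969, 165.052734375), (46.331459045410156, 88.36703491210938), 24.17856788635254)
at [0.5046 0.2053 0.237 ] jaw -65.92 down [ 0.0049  0.0073 -1.    ] shift [-25.1 337.8  73. ] spin 0.373 q6 1.47 F [1.  0.1 8.7] w 0.0683 t 7.3
```

View pics/w3.png

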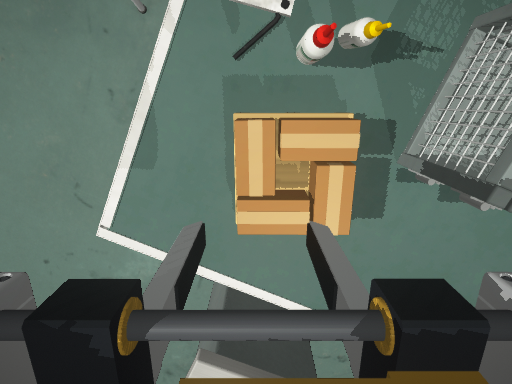

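The wrist view shows the carton seated and let go, closing the pinwheel with the shaft at (293,172). The fit against the neighbours is within about 1 mm. Next is the knob.

```bash
python3 -m handwheel '[[[-25,24,5],0.03,-0.3],[[-35,70,15],0.09,-0.3],[[-35,115,25],0.15,-0.3],[[-35,160,35],0.2,-0.3],[[-35,205,44],0.25,-0.3]]' 25; python3 -c "
from h import *
to(.5757,-.1331,.27,92.7)"
```

```text
time_s: 7.8
ee_pos: [0.5479, -0.0019, 0.2715]
eef_rot: [-2.428, 1.561, 0.882]
force: [1.2, 0.2, -0.1]
grip_width: 0.0615
at [ 0.5479 -0.0019  0.2715] jaw -80.35 down [ 0.006   0.0072 -1.    ] shift [  0.7 134.   -5.4] spin 0.121 q6 1.33 F [ 1.2  0.2 -0.1] w 0.0615 t 7.8
```

```bash
python3 -m handwheel '[[[0,38,-1],0.03,-0.3],[[0,76,-2],0.07,-0.3],[[0,110,-4],0.1,-0.3],[[0,134,-5],0.121,-0.3],[[0,134,-5],0.121,-0.3]]' 25; python3 -m handwheel '[[[0,0,0],0,-0.3],[[0,0,0],0,-0.3],[[0,0,0],0,-0.3],[[0,0,0],0,-0.3],[[0,0,0],0,-0.3]]' ; python3 - <<'E'
from h import *
snap('wrist','w4');D=load('w4');P=cloud(D);Z=P[...,2]
m=(Z>.195)&(Z<.213)&(abs(P[...,0]-.576)<.03)&(abs(P[...,1]+.133)<.03)
q=P[m];v,u=np.nonzero(m);print(len(q),q.mean(0),u.mean(),v.mean(),cv2.minAreaRect(q[:,:2].astype(np.float32)*1000))
to(.5757,-.1331,.186,92.7)
E
```

```text
time_s: 8.3
ee_pos: [0.5752, -0.1356, 0.2706]
eef_rot: [-2.308, 1.562, 0.878]
force: [0.8, -0.7, -0.0]
grip_width: 0.0608
time_s: 8.8
ee_pos: [0.5752, -0.1351, 0.2707]
eef_rot: [-2.319, 1.562, 0.867]
force: [-0.6, 0.1, -0.5]
grip_width: 0.061
242 [ 0.57832509 -0.13359169  0.20495935] 253.48347107438016 205.400826446281 ((576.8961791992188, -133.53189086914062), (13.322787284851074, 12.967726707458496), 1.8473236560821533)
at [ 0.5752 -0.1352  0.2707] jaw -87.45 down [ 0.0059  0.007  -1.    ] shift [84.7 -1.5 -0.1] spin -0.003 q6 1.23 F [ 0.  -0.1 -0.8] w 0.061 t 8.85
```

View pics/w4.png

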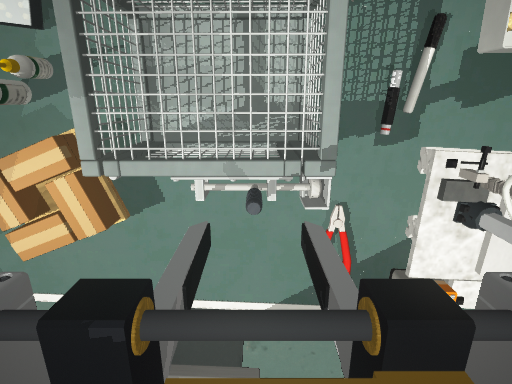

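The wrist view shows the knob at (253,200) on the bolt rod in front of the gate, with the keeper at (318,190) and the fingers astride it. Descending to pinch.

```bash
python3 -m handwheel '[[[20,-1,-1],0,-0.3],[[45,-1,-1],0,-0.3],[[68,-1,-1],0,-0.3],[[80,-1,-1],0,-0.3],[[85,-1,-1],0,-0.3]]' 30; python3 -m handwheel '[[[0,0,0],0,0.2],[[0,0,0],0,1],[[0,0,0],0,1],[[0,0,0],0,1],[[0,0,0],0,1]]' 30;  python3 -m handwheel '[[[0,0,0],0,1],[[0,0,0],0,1],[[0,0,0],0,1],[[0,0,0],0,1],[[0,0,0],0,1]]' 40; python3 -c "
from h import *
to(.5757,-.1331,.198,92.7)"
```

```text
time_s: 9.35
ee_pos: [0.5764, -0.1334, 0.1848]
eef_rot: [-2.171, 1.562, 1.015]
force: [0.1, 0.7, -0.3]
grip_width: 0.0612
time_s: 9.85
ee_pos: [0.5766, -0.1335, 0.1852]
eef_rot: [-2.236, 1.562, 0.95]
force: [-0.2, 0.3, 0.2]
grip_width: 0.0248
time_s: 10.35
ee_pos: [0.5767, -0.133, 0.1854]
eef_rot: [-2.227, 1.561, 0.959]
force: [-0.7, 6.1, 2.9]
grip_width: 0.013
at [ 0.5767 -0.133   0.1854] jaw -87.43 down [ 0.0054  0.0077 -1.    ] shift [-12.6  -0.1   0.9] spin -0.002 q6 1.23 F [-0.7  6.1  2.9] w 0.013 t 10.35
```

```bash
python3 -m handwheel '[[[-3,0,0],0,1],[[-6,0,0],0,1],[[-9,0,0],0,1],[[-12,0,0],0,1],[[-12,0,0],0,1]]' 40; python3 -m handwheel '[[[0,-3,0],0,1],[[0,-9,0],0,1],[[0,-16,0],0,1],[[0,-23,0],0,1],[[0,-30,0],0,1]]';  python3 -m handwheel '[[[0,-1,0],0,1],[[0,-1,0],0,1],[[0,-1,0],0,1],[[0,-1,0],0,1],[[0,-1,0],0,1]]'; python3 -c "
from h import *
to(.5757,-.1331,.198,92.7)"
```

```text
time_s: 10.85
ee_pos: [0.5767, -0.1331, 0.1979]
eef_rot: [-2.254, 1.561, 0.933]
force: [-0.3, 4.6, -1.1]
grip_width: 0.0136
time_s: 11.35
ee_pos: [0.5752, -0.1024, 0.198]
eef_rot: [-2.239, 1.561, 0.947]
force: [-0.3, -1.1, -1.9]
grip_width: 0.0131
time_s: 11.85
ee_pos: [0.5752, -0.1015, 0.198]
eef_rot: [-2.236, 1.561, 0.95]
force: [-0.6, 1.0, -2.2]
grip_width: 0.0131
at [ 0.5752 -0.1015  0.198 ] jaw -87.43 down [ 0.0056  0.0078 -1.    ] shift [-0.2 31.6  0.9] spin -0.002 q6 1.28 F [-0.6  1.  -2.2] w 0.0131 t 11.85
```

Drawn about 31 mm and lifted 12 mm, and the load of about 2 N matches the bolt's weight. Next, the arc about the hinge.

```bash
python3 - <<'E'
from h import *
p,R,o=pose();H=np.array([.5813,.0120]);r=p[:2]-H
for t in (.04,.08,.12,.16,.2,.24,.28,.32,.36,.4,.44,.47,.48):
    c,s=np.cos(-t),np.sin(-t);q=np.array([*(H+np.array([[c,-s],[s,c]])@r),p[2]]);print(t,(R.T@(q-p)*1000).round(1),q.round(4))
E
```

```text
0.04 [-0.  -0.5  4.5] [ 0.5706 -0.1012  0.198 ]
0.08 [-0.  -1.3  9. ] [ 0.5661 -0.1007  0.198 ]
0.12 [-0.1 -2.2 13.5] [ 0.5616 -0.1     0.198 ]
0.16 [-0.1 -3.2 17.9] [ 0.5572 -0.0991  0.198 ]
0.2 [-0.1 -4.5 22.3] [ 0.5527 -0.0981  0.198 ]
0.24 [-0.1 -5.9 26.6] [ 0.5484 -0.0968  0.198 ]
0.28 [-0.1 -7.5 30.8] [ 0.544  -0.0954  0.198 ]
0.32 [-0.1 -9.3 35. ] [ 0.5398 -0.0938  0.198 ]
0.36 [ -0.1 -11.2  39.1] [ 0.5356 -0.0921  0.198 ]
0.4 [ -0.2 -13.3  43.2] [ 0.5314 -0.0902  0.198 ]
0.44 [ -0.2 -15.6  47.1] [ 0.5274 -0.0881  0.198 ]
0.47 [ -0.2 -17.4  50. ] [ 0.5244 -0.0864  0.198 ]
0.48 [ -0.2 -18.   51. ] [ 0.5234 -0.0859  0.198 ]
```

```bash
python3 -m handwheel '[[[0,-0.5,4.5],0.04,1],[[0,-1.3,9],0.08,1],[[0,-2.2,13.5],0.12,1],[[0,-3.2,17.9],0.16,1],[[0,-4.5,22.3],0.2,1]]' 40; python3 -c "
from h import *
to(.5527,-.0981,.198,92.7-11.5);snap('wrist','w5')"
```

```text
time_s: 12.35
ee_pos: [0.5529, -0.0982, 0.1981]
eef_rot: [-2.147, 1.561, 0.838]
force: [1.9, 0.4, -2.2]
grip_width: 0.0131
at [ 0.5529 -0.0982  0.1981] jaw -98.99 down [ 0.0067  0.0075 -0.9999] shift [ 0.1 -0.1  0.2] spin -0.003 q6 1.48 F [ 1.9  0.4 -2.2] w 0.0131 t 12.35
```

View pics/w5.png

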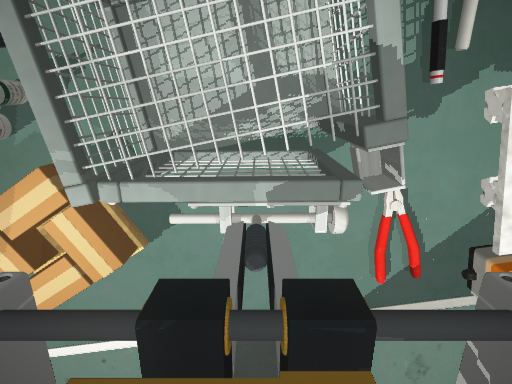

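The gate, at (75–360,190), is swinging with the knob, which is gripped at (257,245). The bolt head at (338,218) is clear of the keeper at (380,170). Carrying on along the arc.

```bash
python3 -m handwheel '[[[0,-0.5,4.5],0.04,1],[[0,-1.3,9],0.08,1],[[0,-2.2,13.5],0.12,1],[[0,-3.2,17.9],0.16,1],[[0,-4.5,22.3],0.2,1]]' 40; python3 -m handwheel '[[[0,-0.2,2.5],0.02,1],[[0,-0.5,4.5],0.04,1],[[0,-0.9,6.5],0.06,1],[[0,-1.3,8],0.07,1],[[0,-1.3,8],0.07,1]]';  python3 -m handwheel '[[[0,0,0],0,1],[[0,0,0],0,1],[[0,0,0],0,1],[[0,0,0],0,1],[[0,0,0],0,1]]'; python3 - <<'E'
from h import *
to(.5234,-.0859,.198,92.7-27)
snap('top','top2');snap('wrist','w6')
a=cv2.imread('pics/top2.png')[90:270,130:360];b=cv2.imread('pics/w6.png')
o=np.zeros((384,490+512,3),np.uint8);o[:,:490]=cv2.resize(a,(490,384));o[:,490:]=b;cv2.imwrite('pics/v9.png',cv2.resize(o,(800,306)))
D=load('w6');P=cloud(D);Z=P[...,2];H=np.array([.5813,.0120])
q=P[(Z>.158)&(Z<.169)][:,:2]-H;a=np.radians(2.7);q=np.c_[q@[np.cos(a),np.sin(a)],q@[-np.sin(a),np.cos(a)]]
q=q[(np.hypot(*q.T)<.2)&(q[:,0]<-.015)&(q[:,1]<-.03)]
ang=np.arctan2(-q[:,0],-q[:,1]);print(len(q),np.percentile(ang,[5,25,50,75,95]).round(3))
f=np.argsort(np.hypot(*q.T))[-30:];print('outer r',np.hypot(*q[f].T).mean(),'ang',np.median(ang[f]))
E
```

```text
time_s: 12.9
ee_pos: [0.5313, -0.0905, 0.1983]
eef_rot: [-2.031, 1.561, 0.751]
force: [2.4, -1.4, -3.0]
grip_width: 0.0136
time_s: 13.4
ee_pos: [0.5242, -0.0864, 0.1983]
eef_rot: [-1.964, 1.561, 0.747]
force: [1.2, -1.2, -3.2]
grip_width: 0.0134
time_s: 13.9
ee_pos: [0.5242, -0.0865, 0.1982]
eef_rot: [-1.96, 1.561, 0.751]
force: [2.1, -1.5, -1.7]
grip_width: 0.0135
at [ 0.5242 -0.0865  0.1982] jaw -114.65 down [ 0.0073  0.0068 -1.    ] shift [ 0.2 -0.2  1. ] spin -0.006 q6 1.76 F [ 2.1 -1.5 -1.7] w 0.0135 t 13.9
5909 [0.257 0.335 0.382 0.433 0.553]
outer r 0.1974940005966708 ang 0.14064848623633822
```

View pics/v9.png

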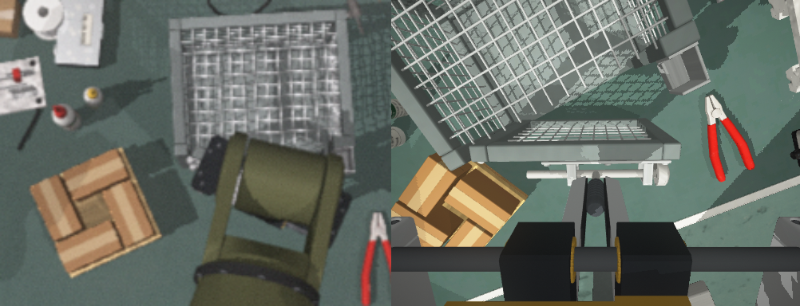

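The left half shows the gate swung out under the arm with the pinwheel intact. The right half shows the gate bar (470–680,155) ajar and the knob gripped at (596,190). One numeric check of the gate angle before handing in.

```bash
python3 - <<'E'
from h import *
for f in('w4','w6'):
    D=load(f);P=cloud(D);Z=P[...,2]
    k=np.zeros(Z.shape,bool)
    if f=='w6':k[180:202,115:345]=1
    else:k[160:182,85:330]=1
    q=P[k&(Z>.157)&(Z<.17)][:,:2].astype(np.float32)
    l=cv2.fitLine(q,cv2.DIST_HUBER,0,.005,.01).ravel();print(f,len(q),np.degrees(np.arctan2(l[1],l[0]))%180,cv2.minAreaRect(q*1000), 'far end',q[np.argsort(q[:,1])[:10]].mean(0))
to(.5234,-.0859,.198,65.7)
E
```

```text
w4 4570 92.25282 ((596.857421875, -87.64077758789062), (21.40398597717285, 236.33258056640625), 2.4354608058929443) far end [ 0.59326005 -0.20528631]
w6 5038 65.55696 ((555.1151733398438, -79.06800079345703), (166.57957458496094, 16.661609649658203), 65.78662872314453) far end [ 0.52785814 -0.15616511]
at [ 0.5242 -0.0864  0.1983] jaw -114.65 down [ 0.0073  0.0068 -0.9999] shift [ 0.3 -0.1  1. ] spin -0.006 q6 1.76 F [ 2.1 -1.8 -2.3] w 0.0134 t 14.0
```

```bash
python3 -c "
from station import *
print(hand_in())"
```

```text
the job is handed in; nothing more can be done
None
```

The job is done and handed in at about 14 s of the 45 s allowed. The arm is still holding the gate ajar by the bolt's knob.

- **Carton:** It is in the empty corner and let go, closing the pinwheel. The wrist camera puts its centre within about 0.5 mm of the place given by its neighbours. Its yaw is about 0.8° off theirs, and its top is level with them at 63.5 mm.
- **Bolt:** I lifted it about 12.5 mm over the lip and drew it about 31 mm. The load on the knob of about 2 N matches the bolt's own weight, and the picture shows its head clear of the keeper.
- **Gate:** It is open about 0.47 rad, or 9 cm at the free edge. The gate bar measured about 26.7° and the knob's path gives about 27°. The grip is commanded at 40 N, and the steady force on the tool is about 3 N.

My first quick estimate of the gate angle (median 0.38 rad, widely scattered) disagreed. Its points took in other parts of the cage as well as the gate, so I replaced it with a line fit to the gate bar. I did not move the tools or bottles, and saw no sign of contact with them, but I did not measure their positions again at the end.

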